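# Tighten the recessed clamp nut of a monitor-arm post

### The arm

A 7-joint arm with a two-finger parallel gripper is mounted at the origin on a cart in front of the work surface, level with it; the furniture and walls round the work are solid. World frame = base frame: x ahead of the robot, y to its left, z up, the work surface at z = 0. Lengths are in m, angles in degrees, forces in N, time in s.
With the tool pointing down it reaches from about 0.35 to 0.9 m from the base axis. Payload 8.1 kg.
Tool frame: the origin (TCP) lies midway between the tips of the shut fingers; the grasp point (between the pads) lies 19 mm behind it; z points along the fingers, y is the line along which they close (so a half turn about z gives the same grasp; the last joint's range is limited). The gripper opens to 85 mm and grips with 20 to 120 N. Pads are 22 mm wide; open, the fingers measure 114 mm over their backs; the gripper's body (76 mm by 85 mm) begins 54 mm behind the grasp point. The pads swing forward as they close: fully open they stand 13 mm farther back than shut.
Start: joints at [66.028, 24.895, 1.432, 90.138, -0.665, 64.973, -4.303], TCP at [0.194, -0.594, 0.231] pointing down, gripper open.
Joint ranges: [-149.89, 149.89], [-25.12, 119.58], [-72.63, 75.52], [4.76, 147.25], [-75.54, 255.54], [6.69, 114.76], [-157.13, 157.13]. Speed limits (degrees/s): [127.2, 127.2, 172.46, 172.46, 180, 180, 180].

### API

Orientations are given as a 3x3 rotation matrix whose columns are the frame's x, y, z axes.
In Python, from station import r, camera, calibration gives the robot as it stands.
- The arm moves only by the tool drive_tool, never from a script. Its argument "commands" is a list of rows, each a list of 2 entries, a list of its own where there are three numbers: the shift along the tool's x, y, z in mm, then the turn about the tool's z in rad. In form: [[[x, y, z], turn], ...]. A call has 1 to 5 rows; each row shifts and turns the commanded pose from where the row before left it, along the tool's axes as they then stand; what a row does not reach is not made up. A row lasts 1/8 s, in which the tool goes at most 62.5 mm and 10.7 degrees, less where a joint would pass 70% of its speed; a pose out of reach is approached as far as the arm can. A call with a gripper value outside its range is refused whole. "gripper" is the opening, from 0 (shut) to 1 (fully open), set as the call begins (left out, the last holds). The fingers move at their own pace and stop on an object; "squeeze" is the grip in N (left out, the last holds). Time passes only in rows, so rows that do not move let the fingers close. It gives the time, the measured TCP pose, the force, the opening and the grip force at its end, in the units of the state.
- r.state(): the state, without advancing time (a new reading comes with each control period).
- camera(name): name is "side" or "top"; returns the picture (420x560x3 uint8, red, green, blue); there is no depth.
- calibration(name): a dict with "mtx" (3x3 intrinsics, pixels), "distortion" ([k1, k2, p1, p2, k3] as OpenCV has them; the pictures are not rectified), "R" (3x3) and "t" (3): a world point X has camera coordinates R X + t. Camera axes: x right, y down, z forward; pixel columns grow to the right and rows downward; lengths in m; the calibration is good to about 2 mm. A picture is of the moment at which its call begins. calibration takes no time and is no camera call.
- r.close_job(): hands the job in; it is judged then, once.
The state is a dict: "clock": time; "joint_positions": joint angles; "qd": joint speeds; "effort": joint torques, N m; "tcp_pos": TCP position; "orientation": TCP orientation; "contact_force": force on the tool from outside, world axes, zero at the start; "wrist_torque": the same for the moment, N m; "gripper_width": finger opening in m; "gripper_force": force on a finger pad.
Only numpy, scipy, OpenCV 4.12 (cv2) and the standard library are available. Lean on these libraries where they do the work, as an engineer would, in place of code of your own. Each camera call takes 0.05 s, during which the arm holds its last target. There are 200 camera calls.

### The job

Tighten the clamp nut at the bottom of the monitor-arm post's deep bore: take the red T-handled socket key from its stand, lower it down the bore, feel gently for the nut's flats until the socket drops fully home over the nut, and turn it clockwise until the nut just comes up tight, without pressing hard or overtightening. Then lift the key out and stand it back upright, fully down in its stand. Leave the other things on the desk where they are.

Things in the scene. Friction and masses are not known exactly. Their poses are not given: they have to be found in the camera images.
- post: Fixed monitor-arm desk post: bright aluminium round column, 76 mm outside diameter, 90 mm high, on a dark square foot 112 x 112 x 12 mm. Origin: centre of its underside, z up. A round bore 49 mm wide runs straight down its axis from its top to a flat floor 12 mm above the desk.
- bore_mouth (a point): Centre of the bore's open top, on the post's axis, 90 mm above the desk.
- bore_floor (a point): Centre of the bore's floor, 12 mm above the desk. A brass square nut sits on it, 24 x 24 mm across flats, 14 mm tall, on a 16 mm stud. Where its flats point is random and in no pose given here: a socket turned wrongly stops on the nut's top, 26 mm above the desk; one that matches (within about 9 degrees, repeating every 90) drops 14 mm further to the bore's floor.
- nut (a joint): How far the nut is screwed down (rad): -0.9 to -0.65 at the start, grows as it turns clockwise seen from above, 0 when it is tight (its stop). It turns against a steady friction of about 0.06 N m; once tight the stud twists like a spring, 0.2 N m for each further 0.1 rad, and springs back when let go; over 0.35 N m is overtightening. The reading does not tell where the flats point.
- key: Loose long T-handled socket key, about 280 g, upright in the stand at first. Origin: centre of its open lower end; z up along the shaft, x along the T-bar. Lower end an eight-sided steel socket, 45 mm over corners, 36 mm tall; square recess 28 x 28 mm, 22 mm deep, its flats facing the key's x and y (10 degrees of play on the nut either way). Shaft 15 mm thick.
- key_grip (a point): Centre of the key's red T-bar (74 mm long in x, 16 mm thick in y, 22 mm tall), 150 mm above the key's lower end; axes as the key's.
- stand: Fixed grey square key stand, 82 x 82 x 50 mm on a black 96 mm foot 4 mm thick. Origin: centre of its underside, z up. A round hole 49 mm wide opens at its top, with a flat floor 6 mm above the desk; the key stands in it.
- mug: Bystander: white spotted mug, 92 x 127 x 93 mm, origin at its underside. Leave it alone.
- calculator: Bystander: dark desk calculator, 125 x 81 x 15 mm, origin at its underside. Leave it alone.
- earbuds: Bystander: small white earbud case, the one near the desk's front edge, 49 x 57 x 22 mm, origin at its underside. Leave it alone.

How it is judged (in metres and radians):
On the way, in this order (a step that is already met when the one before it is completed fails the run):
1. the key's socket is fully home over the nut at the bottom of the bore (z of key in the frame of post below 0.017 m and horizontal distance between key and post below 0.006 m and angle between key's own z axis and vertical below 0.1 rad), for 0.1 s.
2. the nut is turned tight while the key is on it (value of joint nut above -0.06 rad and z of key in the frame of post below 0.022 m and horizontal distance between key and post below 0.006 m), for 0.05 s.
At the end, for the whole second after the job is handed in: The nut is tight (its reading above -0.08 rad), and the key stands released and at rest in its stand, upright within 0.12 rad, its lower end within 8 mm of the stand's axis and no more than 12 mm above the stand's underside (6 mm is the hole's floor) (value of joint nut above -0.08 rad and z of key in the frame of stand below 0.012 m and horizontal distance between key and stand below 0.008 m and angle between key's own z axis and vertical below 0.12 rad and linear speed of key below 0.02 m/s); the robot touches nothing.
It fails at once if the key is forced: it bears on the post or the nut with more than 40 N, by pressing or by overtightening (contact force between key and post above 40 N).
It fails at once if the mug, calculator or earbud case is moved more than 25 mm (distance of any of mug, calculator, earbuds from where it was at the start of the episode above 0.025 m).
It also fails if it takes over 72 s, if anything falls off the work surface, if the arm or the gripper's body presses on something with over 40 N, if the wrist force passes 120 N, or if a joint passes its speed limit or range.

## Working session

There is one attempt and no reset: what is moved stays moved. The work goes in short steps, Python scripts to look and compute and a tool call to move; the robot and the scene stay as the last step left them, time stands still between calls to the robot, and variables do not carry over. Pictures are saved under pics/ and viewed, at most 10 in all, crops included, and the job is handed in when it is done.

Besides the shell and the picture viewer there is one more tool, called after "Request:" as name([rows], argument=value, ...), one row to a line, values as JSON. drive_tool: Moves the arm, as the interface text tells. Its arguments: {"type":"object","properties":{"commands":{"type":"array","items":{"type":"array"}},"gripper":{"type":"number"},"squeeze":{"type":"number"}},"required":["commands"]}

```bash
mkdir -p pics; ls
python3 - <<'E'
from station import r,camera,calibration
import cv2,numpy as np
for n in("top","side"):
    cv2.imwrite(f"pics/{n}0.png",cv2.cvtColor(camera(n),cv2.COLOR_RGB2BGR))
    c=calibration(n);print(n,c)
s=r.state();print(s)
E
```

```text
pics
top {'mtx': array([[394.40778758,   0.        , 278.08481934],
       [  0.        , 394.40778758, 207.45635681],
       [  0.        ,   0.        ,   1.        ]]), 'distortion': array([-0.06408529,  0.        ,  0.        ,  0.        ,  0.        ]), 'R': array([[ 0.02512749, -0.99968172, -0.00225006],
       [-0.98570013, -0.02440078, -0.16673288],
       [ 0.16662491,  0.00640747, -0.98599953]]), 't': array([0.09272432, 0.48800424, 0.89418774])}
side {'mtx': array([[511.32237311,   0.        , 278.05312143],
       [  0.        , 511.32237311, 213.15337433],
       [  0.        ,   0.        ,   1.        ]]), 'distortion': array([0.03285957, 0.        , 0.        , 0.        , 0.        ]), 'R': array([[ 0.96588673, -0.25872986, -0.01103132],
       [-0.21779381, -0.78854371, -0.57512144],
       [ 0.14010242,  0.55790472, -0.81799367]]), 't': array([-0.45739834,  0.26197276,  1.19294396])}
{'clock': 0.1, 'joint_positions': array([66.02650346, 24.93502628,  1.4281165 , 90.18322758, -0.66393107,
       64.97336643, -4.30423549]), 'qd': array([-0.12585127, -0.10793758,  0.08736666, -0.07777482, -0.040738  ,
       -0.0307336 , -0.05310063]), 'effort': array([ 3.47468718e-03, -6.71759033e+01,  1.02825489e+00, -3.16901708e+01,
        1.57787930e-02,  7.24680445e-03, -1.53298549e-05]), 'tcp_pos': array([ 0.19395367, -0.59367018,  0.23058052]), 'orientation': array([[ 9.50556562e-01,  3.10550962e-01, -5.67803662e-04],
       [ 3.10551456e-01, -9.50555627e-01,  1.33911876e-03],
       [-1.23864346e-04, -1.44924038e-03, -9.99998942e-01]]), 'contact_force': array([-0.00264561, -0.41477082, -0.36960285]), 'wrist_torque': array([-0.032666  , -0.02490062, -0.0154472 ]), 'gripper_force': 0.0, 'gripper_width': 0.08500554461861935}
```

View pics/top0.png

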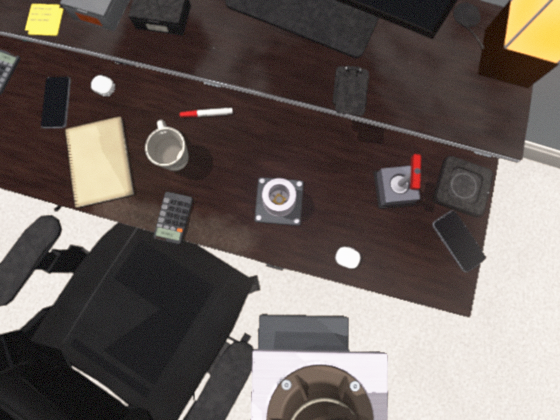

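View pics/side0.png

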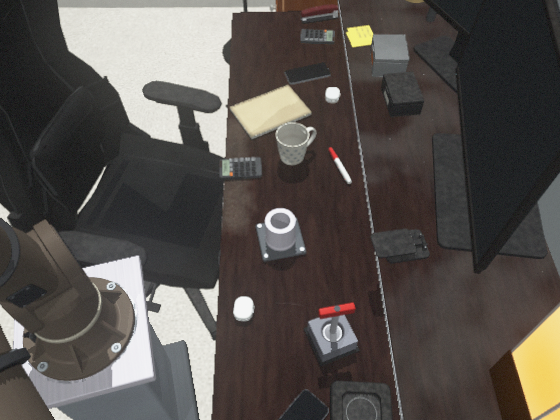

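The top view shows the post at about (280,197), the stand at (398,186) and the red T-bar at (416,172). In the side view they are at (281,232), (333,335) and (337,310).

```bash
cat > h.py <<'E'
from station import r,camera,calibration
import cv2,numpy as np
def ray(n,p):
    c=calibration(n);u=cv2.undistortPoints(np.float64(p).reshape(-1,1,2),c["mtx"],c["distortion"]).reshape(-1,2)
    d=np.c_[u,np.ones(len(u))]@c["R"];return -c["R"].T@c["t"],d
def plane(n,p,z):
    o,d=ray(n,p);return o+d*((z-o[2])/d[:,2])[:,None]
def tri(pa,pb):
    A=[];b=[]
    for n,p in(("top",pa),("side",pb)):
        o,d=ray(n,[p]);d=d[0]/np.linalg.norm(d);P=np.eye(3)-np.outer(d,d);A.append(P);b.append(P@o)
    return np.linalg.lstsq(np.vstack(A),np.hstack(b),rcond=None)[0]
def big(m,box):
    x0,y0,x1,y1=box;k=np.zeros_like(m);k[y0:y1,x0:x1]=m[y0:y1,x0:x1]
    c=max(cv2.findContours(k,cv2.RETR_EXTERNAL,cv2.CHAIN_APPROX_NONE)[0],key=cv2.contourArea);return c
def red(im):
    h=cv2.cvtColor(im,cv2.COLOR_RGB2HSV);return (((h[...,0]<8)|(h[...,0]>172))&(h[...,1]>150)&(h[...,2]>80)).astype(np.uint8)*255
E
python3 - <<'E'
from h import *
rb={"top":(390,130,450,215),"side":(300,285,370,335)}
cen={}
for n in rb:
    im=camera(n);c=big(red(im),rb[n]);q=cv2.minAreaRect(c);b=cv2.boxPoints(q);cen[n]=q[0]
    e=sorted([(np.linalg.norm(b[i]-b[i-1]),i) for i in range(4)])
    m=[(b[i]+b[i-1])/2 for _,i in e[:2]]
    w=plane(n,m,.160);print(n,q,cv2.contourArea(c),"ends",w.round(4),"cen",w.mean(0).round(4),np.degrees(np.arctan2(*(w[1]-w[0])[1::-1])),np.linalg.norm(w[1]-w[0]))
    h=cv2.cvtColor(im,cv2.COLOR_RGB2HSV)
    x0,y0,x1,y1={"top":(245,165,315,235),"side":(245,195,320,270)}[n]
    cr=im[y0:y1,x0:x1]
    cv2.imwrite(f"pics/post_{n}.png",cv2.resize(cr[...,::-1],None,fx=5,fy=5,interpolation=cv2.INTER_CUBIC))
    x2,y2,x3,y3={"top":(365,145,435,215),"side":(295,290,370,365)}[n]
    cv2.imwrite(f"pics/stand_{n}.png",cv2.resize(im[y2:y3,x2:x3,::-1],None,fx=5,fy=5,interpolation=cv2.INTER_CUBIC))
print("bar",tri(cen["top"],cen["side"]), [ -calibration(n)["R"].T@calibration(n)["t"] for n in rb])
a=[cv2.resize(cv2.imread(f"pics/{k}_{n}.png"),(395,295)) if 0 else cv2.resize(cv2.imread(f"pics/{k}_{n}.png"),(300,300)) for k in("post","stand") for n in("top","side")]
cv2.imwrite("pics/mont.png",np.vstack([np.hstack(a[:2]),np.hstack(a[2:])]))
E
```

```text
top ((415.5, 170.5), (11.0, 35.0), 0.0) 267.5 ends [[ 0.514  -0.1831  0.16  ]
 [ 0.5905 -0.186   0.16  ]] cen [ 0.5522 -0.1845  0.16  ] -2.152626301494254 0.07655821602910483
side ((336.813720703125, 309.94464111328125), (10.832618713378906, 36.84248733520508), 79.99201965332031) 281.0 ends [[ 0.5116 -0.1815  0.16  ]
 [ 0.5868 -0.1874  0.16  ]] cen [ 0.5492 -0.1844  0.16  ] -4.543669826020085 0.07543538535707142
bar [ 0.55037868 -0.18435036  0.16033414] [array([0.32970196, 0.09887301, 0.96324369]), array([ 0.3317167 , -0.5773147 ,  1.12144105])]
```

View pics/mont.png

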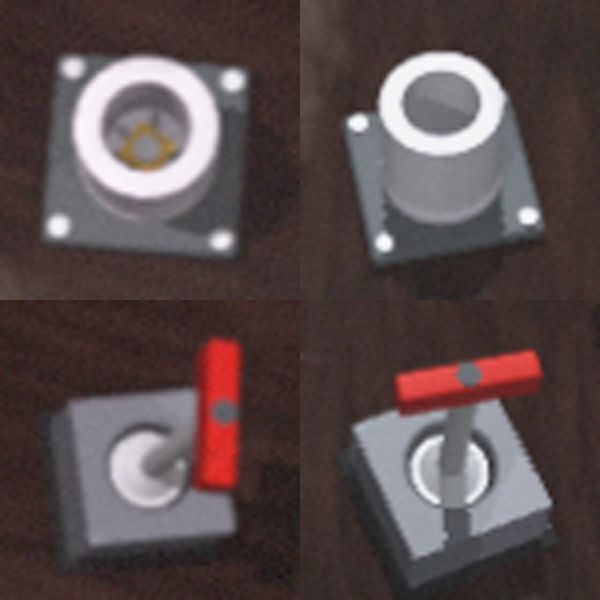

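The crops show the post's bright ring with the four foot screws. The brass nut is a diamond inside it, turned by about 45° in the image. The T-bar has a grey centre dot, and the stand's hole is visible.

Run:
```python
from h import *
ims={n:camera(n) for n in("top","side")}
pb={"top":(245,165,315,235),"side":(245,195,320,270)}
sb={"top":(365,145,435,215),"side":(295,290,370,365)}
for n,im in ims.items():
    g=im.min(2); x0,y0,x1,y1=pb[n]
    for th in(190,215):
        m=(g>th).astype(np.uint8)*255
        k=np.zeros_like(m);k[y0:y1,x0:x1]=m[y0:y1,x0:x1]
        cs,hi=cv2.findContours(k,cv2.RETR_CCOMP,cv2.CHAIN_APPROX_NONE)
        for c,hh in zip(cs,hi[0]):
            if len(c)>=40:
                w=plane(n,c.reshape(-1,2),.09)[:,:2].astype(np.float32);e=cv2.fitEllipse(w*1000);print(n,th,"hole" if hh[3]>=0 else "outer",np.round(e,1).tolist() if 0 else e)
            elif 4<cv2.contourArea(c)<60 and hh[3]<0:
                M=cv2.moments(c);print("  screw",plane(n,[(M["m10"]/M["m00"],M["m01"]/M["m00"])],.013).round(4))
    # dot: hole in red
    m=red(im);x0,y0,x1,y1=sb[n];c=big(m,sb[n]);f=np.zeros_like(m);cv2.drawContours(f,[c],-1,255,-1)
    h=cv2.cvtColor(im,cv2.COLOR_RGB2HSV);d=(f>0)&(h[...,1]<110);ys,xs=np.nonzero(d)
    print(n,"dot",len(xs),plane(n,[(xs.mean(),ys.mean())],.167) if len(xs) else 0)
    if n=="top":
        x0,y0,x1,y1=pb[n];b=(h[...,0]>8)&(h[...,0]<30)&(h[...,1]>90)&(h[...,2]>80)
        b[:y0+10]=0;b[y1-10:]=0;b[:,:x0+18]=0;b[:,x1-10:]=0
        ys,xs=np.nonzero(b[:, :]&(np.abs(np.arange(560)-280)<14)[None]&(np.abs(np.arange(420)-200)<14)[:,None])
        w=plane(n,np.c_[xs,ys],.026)[:,:2]*1000;print("brass",len(w));q=cv2.minAreaRect(w.astype(np.float32));print(q)
        cv2.imwrite("pics/n.png",cv2.resize(im[180:220,258:302,::-1],None,fx=13,fy=13,interpolation=cv2.INTER_CUBIC))
```

```text
screw [[0.4582 0.0597 0.013 ]]
  screw [[0.4645 0.1522 0.013 ]]
  screw [[0.5515 0.0558 0.013 ]]
top 190 outer ((507.6776428222656, 104.29804229736328), (72.10369873046875, 73.59430694580078), 7.443422794342041)
top 190 hole ((508.1357116699219, 104.23789978027344), (50.93145751953125, 51.45531463623047), 51.84016036987305)
  screw [[0.5569 0.1478 0.013 ]]
  screw [[0.4649 0.1533 0.013 ]]
  screw [[0.5515 0.0552 0.013 ]]
top 215 outer ((507.5500793457031, 104.24707794189453), (70.57701873779297, 71.13058471679688), 18.184398651123047)
top 215 hole ((507.90484619140625, 104.14767456054688), (52.33955764770508, 52.728126525878906), 32.198734283447266)
top dot 0 0
brass 43
((507.45013427734375, 104.01011657714844), (22.904401779174805, 23.03438377380371), 54.93997573852539)
  screw [[0.4576 0.0621 0.013 ]]
  screw [[0.5503 0.0571 0.013 ]]
  screw [[0.4639 0.1542 0.013 ]]
side 190 outer ((506.9130859375, 103.93779754638672), (71.99534606933594, 73.13182067871094), 60.645511627197266)
side 190 hole ((507.02655029296875, 104.36400604248047), (50.89799880981445, 51.35759735107422), 158.67108154296875)
  screw [[0.4583 0.0629 0.013 ]]
  screw [[0.5504 0.0575 0.013 ]]
  screw [[0.4644 0.1543 0.013 ]]
side 215 outer ((506.9287414550781, 104.42222595214844), (69.97645568847656, 71.92473602294922), 76.80674743652344)
side 215 hole ((507.0709228515625, 104.52181243896484), (51.842445373535156, 52.78950119018555), 20.22057342529297)
side dot 0 0
```

View pics/n.png

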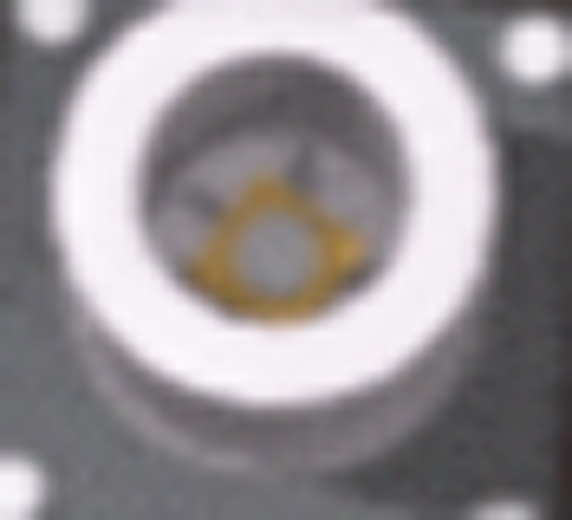

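```bash
cat >> h.py <<'E'
def to(x,y,z,yaw=None):
    s=r.state();R=s["orientation"];d=R.T@(np.array([x,y,z])-s["tcp_pos"])*1000
    cur=np.degrees(np.arctan2(R[1,0],R[0,0]));print("t",round(s["clock"],2),"tcp",s["tcp_pos"].round(4),"yaw",round(cur,2),"tilt",R[2,:2].round(4),"F",s["contact_force"].round(1),"M",s["wrist_torque"].round(2),"q7",s["joint_positions"][6].round(1))
    print("shift tool mm",d.round(1),"turn",None if yaw is None else round(-np.radians(yaw-cur),4))
E
python3 - <<'E'
from h import *
print("dot",plane("top",[(417.3,171.1)],.167),plane("side",[(337,308.75)],.167),tri((417.3,171.1),(337,308.75)))
p=(np.array([[275,180],[195,270],[365,250]])+.5)/13-.5+[258,180]
w=plane("top",p,.026)[:,:2]*1000;print(w.round(1)); c=w[1:].mean(0);print([np.degrees(np.arctan2(*(v-c)[::-1]))%90 for v in w])
sb={"top":(365,145,435,215),"side":(295,290,370,365)}
for n in sb:
    im=camera(n);h=cv2.cvtColor(im,cv2.COLOR_RGB2HSV);m=((h[...,1]<60)&(h[...,2]>85)).astype(np.uint8)*255
    c=big(m,sb[n]);w=plane(n,c.reshape(-1,2),.05)[:,:2].astype(np.float32)*1000;print(n,cv2.minAreaRect(w))
to(.5503,-.1845,.231,-3)
E
```

```text
dot [[ 0.54876916 -0.18581247  0.167     ]] [[ 0.54866375 -0.18494541  0.167     ]] [ 0.54843184 -0.18540692  0.16813238]
[[522.7 104.4]
 [505.3 118.8]
 [509.8  87.3]]
[np.float64(4.947922622224676), np.float64(8.243287762678634), np.float64(8.243287762678818)]
top ((549.3516235351562, -179.76296997070312), (84.43235778808594, 91.90788269042969), 7.359018802642822)
side ((548.3456420898438, -188.69937133789062), (85.2695541381836, 94.89179229736328), 6.268311023712158)
t 0.4 tcp [ 0.1941 -0.5941  0.2312] yaw 18.09 tilt [-0.0001 -0.0002] F [-0.3  0.1 -0.6] M [-0.    0.04 -0.05] q7 -4.3
shift tool mm [ 4.658e+02 -2.787e+02  2.000e-01] turn 0.3681
```

Request:
drive_tool([
  [[38, -23, 0], 0],
  [[39, -23, 0], 0],
  [[39, -23, 0], 0],
  [[39, -23, 0], 0],
  [[39, -23, 0], 0],
], gripper=1)

```text
clock: 1.02
tcp_pos: [0.3437, -0.4234, 0.2315]
orientation: [[0.951, 0.31, 0.0], [0.31, -0.951, -0.0], [0.0, 0.0, -1.0]]
contact_force: [0.9, -0.4, 0.3]
gripper_width: 0.0852
gripper_force: 0.0
```

Request:
drive_tool([
  [[39, -23, 0], 0],
  [[39, -23, 0], 0],
  [[39, -23, 0], 0],
  [[39, -23, 0], 0],
  [[39, -23, 0], 0],
])

```text
clock: 1.65
tcp_pos: [0.4933, -0.2536, 0.2315]
orientation: [[0.951, 0.31, 0.0], [0.31, -0.951, -0.0], [0.0, 0.0, -1.0]]
contact_force: [0.1, -0.1, 0.1]
gripper_width: 0.0851
gripper_force: 0.0
```

Request:
drive_tool([
  [[38, -24, 0], 0],
  [[38, -24, 0], 0],
  [[0, 0, 0], 0.18],
  [[0, 0, 0], 0.18],
  [[0, 0, 0], 0],
])

```text
clock: 2.28
tcp_pos: [0.5498, -0.1853, 0.2313]
orientation: [[0.999, -0.043, -0.0], [-0.043, -0.999, -0.0], [-0.0, 0.0, -1.0]]
contact_force: [-0.2, 0.7, -0.2]
gripper_width: 0.0857
gripper_force: 0.0
```

Run:
```python
from h import *
to(.5487,-.1855,.137,-3.3)
```

```text
t 2.27 tcp [ 0.5498 -0.1853  0.2313] yaw -2.46 tilt [-0.0001  0.0003] F [-0.2  0.7 -0.2] M [-0.    0.02  0.03] q7 -81.3
shift tool mm [-1.1  0.2 94.3] turn 0.0147
```

Request:
drive_tool([
  [[-1, 0, 30], 0.015],
  [[0, 0, 30], 0],
  [[0, 0, 24], 0],
  [[0, 0, 10], 0],
  [[0, 0, 0], 0],
])

```text
clock: 2.9
tcp_pos: [0.5486, -0.1855, 0.1372]
orientation: [[0.998, -0.058, -0.001], [-0.058, -0.998, 0.0], [-0.001, -0.0, -1.0]]
contact_force: [0.2, 0.2, -0.0]
gripper_width: 0.0855
gripper_force: 0.0
```

Request:
drive_tool([
  [[0, 0, 0], 0],
  [[0, 0, 0], 0],
  [[0, 0, 0], 0],
  [[0, 0, 0], 0],
  [[0, 0, 0], 0],
], gripper=0, squeeze=40)

```text
clock: 3.52
tcp_pos: [0.549, -0.1853, 0.1376]
orientation: [[0.998, -0.059, 0.001], [-0.059, -0.998, 0.0], [0.001, -0.0, -1.0]]
contact_force: [0.5, 0.8, 2.9]
gripper_width: 0.0155
gripper_force: 40.0
```

Request:
drive_tool([
  [[0, 0, 0], 0],
  [[0, 0, 0], 0],
  [[0, 0, 0], 0],
])

```text
clock: 3.9
tcp_pos: [0.5491, -0.1854, 0.1376]
orientation: [[0.998, -0.059, 0.001], [-0.059, -0.998, -0.0], [0.001, 0.0, -1.0]]
contact_force: [-1.3, 1.9, 4.0]
gripper_width: 0.0152
gripper_force: 40.5
```

Run:
```python
from h import *
to(.5487,-.1855,.137,-3.3)
```

```text
t 3.9 tcp [ 0.5491 -0.1854  0.1376] yaw -3.39 tilt [0.0006 0.    ] F [-1.3  1.9  4. ] M [ 0.41  0.12 -0.01] q7 -83.0
shift tool mm [-0.3  0.1  0.6] turn -0.0016
```

Request:
drive_tool([
  [[0, 0, -10], 0],
  [[0, 0, -25], 0],
  [[0, 0, -25], 0],
  [[0, 0, -25], 0],
  [[0, 0, -23], 0],
], squeeze=60)

```text
clock: 4.53
tcp_pos: [0.5482, -0.1857, 0.2461]
orientation: [[0.998, -0.06, -0.001], [-0.06, -0.998, -0.0], [-0.001, 0.0, -1.0]]
contact_force: [1.4, 0.1, -2.5]
gripper_width: 0.0149
gripper_force: 59.4
```

Run:
```python
from h import *
to(.5072,.1043,.244,51.5)
```

```text
t 4.53 tcp [ 0.5482 -0.1857  0.2461] yaw -3.42 tilt [-0.0009  0.0002] F [ 1.4  0.1 -2.5] M [ 0.04 -0.09  0.03] q7 -82.0
shift tool mm [ -58.2 -287.     2.1] turn -0.9585
```

Request:
drive_tool([
  [[-5, -26, 0], 0],
  [[-7, -36, 0], 0],
  [[-8, -38, 0], 0],
  [[-8, -38, 0], 0],
  [[-8, -38, 0], 0],
])

```text
clock: 5.15
tcp_pos: [0.5225, -0.0068, 0.2453]
orientation: [[0.998, -0.06, -0.001], [-0.06, -0.998, -0.001], [-0.001, 0.001, -1.0]]
contact_force: [1.1, 0.3, -3.4]
gripper_width: 0.0151
gripper_force: 59.4
```

Request:
drive_tool([
  [[-8, -38, 0], 0],
  [[-7, -36, 0], 0],
  [[-5, -26, 0], 0],
  [[-2, -11, 0], 0],
  [[0, 0, 0], -0.12],
])

```text
clock: 5.78
tcp_pos: [0.5076, 0.1047, 0.2452]
orientation: [[0.998, 0.064, -0.001], [0.064, -0.998, -0.001], [-0.001, 0.001, -1.0]]
contact_force: [-0.6, -0.1, -2.6]
gripper_width: 0.015
gripper_force: 59.4
```

Request:
drive_tool([
  [[0, 0, 0], -0.17],
  [[0, 0, 0], -0.17],
  [[0, 0, 0], -0.17],
  [[0, 0, 0], -0.17],
  [[0, 0, 0], -0.15],
])

```text
clock: 6.4
tcp_pos: [0.508, 0.1029, 0.2451]
orientation: [[0.626, 0.78, -0.001], [0.78, -0.626, -0.001], [-0.001, 0.0, -1.0]]
contact_force: [-0.5, 0.4, -3.2]
gripper_width: 0.0152
gripper_force: 59.5
```

Run:
```python
from h import *
to(.5072,.1043,.244,51.5)
a=[]
for n,b in(("top",(225,130,335,240)),("side",(230,140,340,250))):
    im=camera(n);x0,y0,x1,y1=b;a.append(cv2.resize(im[y0:y1,x0:x1,::-1],(400,400),interpolation=cv2.INTER_CUBIC))
cv2.imwrite("pics/m2.png",np.hstack(a))
```

```text
t 6.4 tcp [0.508  0.1029 0.2451] yaw 51.24 tilt [-0.0012  0.0003] F [-0.5  0.4 -3.2] M [-0.03 -0.02 -0.04] q7 -63.3
shift tool mm [ 0.6 -1.5  1.1] turn -0.0046
```

View pics/m2.png

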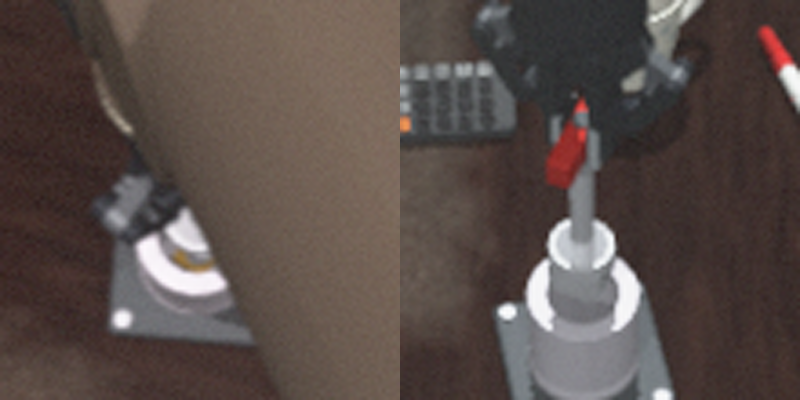

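The side view shows the socket centred over the bore and the shaft upright.

Request:
drive_tool([
  [[0.5, -1.5, 0], 0],
  [[0, 0, 0], 0],
  [[0, 0, 0], 0],
])

```text
clock: 6.88
tcp_pos: [0.507, 0.1058, 0.2453]
orientation: [[0.63, 0.777, 0.0], [0.777, -0.63, -0.0], [-0.0, 0.0, -1.0]]
contact_force: [0.2, -0.4, -2.8]
gripper_width: 0.0151
gripper_force: 59.4
```

Run:
```python
from h import *
to(.5073,.1043,.2116,51.5)
```

```text
t 6.88 tcp [0.507  0.1058 0.2453] yaw 50.98 tilt [-0.0001  0.0002] F [ 0.2 -0.4 -2.8] M [-0.03  0.01  0.02] q7 -63.9
shift tool mm [-1.   1.2 33.7] turn -0.0091
```

Request:
drive_tool([
  [[-1, 1.2, 0], 0],
  [[0, 0, 12], 0],
  [[0, 0, 6], 0],
  [[0, 0, 6], 0],
  [[0, 0, 5], 0],
])

```text
clock: 7.5
tcp_pos: [0.5074, 0.1043, 0.2158]
orientation: [[0.629, 0.778, -0.0], [0.778, -0.629, -0.0], [-0.0, -0.0, -1.0]]
contact_force: [0.1, 0.9, -3.3]
gripper_width: 0.0151
gripper_force: 59.4
```

Run:
```python
from h import *
to(.5073,.1043,.1616,51.5)
```

```text
t 7.5 tcp [0.5074 0.1043 0.2158] yaw 51.04 tilt [-0.0001 -0.0001] F [ 0.1  0.9 -3.3] M [-0.03 -0.13  0.01] q7 -64.5
shift tool mm [-0.  -0.  54.2] turn -0.0081
```

In the bore without contact. Descending towards just above the nut.

Request:
drive_tool([
  [[0, 0, 10], 0],
  [[0, 0, 10], 0],
  [[0, 0, 10], 0],
  [[0, 0, 8], 0],
  [[0, 0, 0], 0],
])

```text
clock: 8.12
tcp_pos: [0.5072, 0.1042, 0.1777]
orientation: [[0.629, 0.778, -0.001], [0.778, -0.629, -0.0], [-0.001, -0.0, -1.0]]
contact_force: [1.3, -0.2, -3.7]
gripper_width: 0.0151
gripper_force: 59.3
```

Request:
drive_tool([
  [[0, 0, 6], 0],
  [[0, 0, 5], 0],
  [[0, 0, 4], 0],
  [[0, 0, 2], 0],
  [[0, 0, 0], 0],
])

```text
clock: 8.75
tcp_pos: [0.5074, 0.1043, 0.1612]
orientation: [[0.629, 0.778, -0.0], [0.778, -0.629, -0.0], [-0.0, -0.0, -1.0]]
contact_force: [0.9, -0.0, -2.9]
gripper_width: 0.0149
gripper_force: 59.3
```

Run:
```python
from h import *
to(.5073,.1043,.1436,51.5)
```

```text
t 8.75 tcp [0.5074 0.1043 0.1612] yaw 51.03 tilt [-0.0001 -0.    ] F [ 0.9 -0.  -2.9] M [-0.02 -0.15  0.  ] q7 -66.4
shift tool mm [-0.  -0.  17.6] turn -0.0081
```

Now I feel downwards in small steps, expecting the nut top at TCP z ≈ 0.1576.

Request:
drive_tool([
  [[0, 0, 2], 0],
  [[0, 0, 1.5], 0],
  [[0, 0, 1], 0],
  [[0, 0, 1], 0],
  [[0, 0, 0], 0],
])

```text
clock: 9.38
tcp_pos: [0.5074, 0.1044, 0.1558]
orientation: [[0.629, 0.778, 0.0], [0.778, -0.629, 0.0], [0.0, 0.0, -1.0]]
contact_force: [0.8, 0.3, -3.6]
gripper_width: 0.0152
gripper_force: 59.3
```

It's below 0.1576 with no contact, so the socket is going over the nut.

Request:
drive_tool([
  [[0, 0, 2], 0],
  [[0, 0, 2], 0],
  [[0, 0, 2], 0],
  [[0, 0, 2], 0],
  [[0, 0, 0], 0],
])

```text
clock: 10.0
tcp_pos: [0.5074, 0.1043, 0.1476]
orientation: [[0.629, 0.778, -0.0], [0.778, -0.629, -0.0], [-0.0, -0.0, -1.0]]
contact_force: [0.7, 0.7, -3.9]
gripper_width: 0.015
gripper_force: 59.4
```

Request:
drive_tool([
  [[0, 0, 1], 0],
  [[0, 0, 1], 0],
  [[0, 0, 0], 0],
  [[0, 0, 0], 0],
])

```text
clock: 10.5
tcp_pos: [0.5074, 0.1043, 0.1458]
orientation: [[0.629, 0.777, -0.0], [0.777, -0.629, -0.0], [-0.0, 0.0, -1.0]]
contact_force: [1.8, 1.4, -3.8]
gripper_width: 0.0151
gripper_force: 59.4
```

Run:
```python
from h import *
to(.5073,.1043,.1436,51.5)
```

```text
t 10.5 tcp [0.5074 0.1043 0.1458] yaw 51.03 tilt [-0.  0.] F [ 1.8  1.4 -3.8] M [ 0.25 -0.36  0.02] q7 -67.0
shift tool mm [-0.  -0.1  2.2] turn -0.0082
```

Request:
drive_tool([
  [[0, 0, 1], 0.05],
  [[0, 0, 0], 0.1],
  [[0, 0, 0], 0.1],
  [[0, 0, 0], 0.1],
  [[0, 0, 0], 0.05],
])

```text
clock: 11.12
tcp_pos: [0.5076, 0.1044, 0.1449]
orientation: [[0.883, 0.469, 0.001], [0.469, -0.883, 0.0], [0.0, 0.0, -1.0]]
contact_force: [1.9, 1.5, -2.9]
gripper_width: 0.0148
gripper_force: 59.2
```

Run:
```python
from h import *
to(.5073,.1043,.1446,0)
```

```text
t 11.12 tcp [0.5076 0.1044 0.1449] yaw 27.98 tilt [0.0005 0.0002] F [ 1.9  1.5 -2.9] M [ 0.15 -0.47  0.07] q7 -87.5
shift tool mm [-0.3 -0.1  0.3] turn 0.4884
```

Request:
drive_tool([
  [[0, 0, 0], 0.05],
  [[0, 0, 0], 0.05],
  [[0, 0, 0], 0.05],
  [[0, 0, 0], 0.05],
])

```text
clock: 11.62
tcp_pos: [0.5075, 0.1044, 0.1449]
orientation: [[0.958, 0.285, 0.0], [0.285, -0.958, 0.0], [0.0, -0.0, -1.0]]
contact_force: [0.8, 0.9, -2.7]
gripper_width: 0.0152
gripper_force: 59.4
```

Run:
```python
from h import *
to(.5073,.1043,.1446,0)
```

```text
t 11.62 tcp [0.5075 0.1044 0.1449] yaw 16.57 tilt [ 0.0003 -0.0001] F [ 0.8  0.9 -2.7] M [ 0.22 -0.37  0.08] q7 -97.6
shift tool mm [-0.2  0.1  0.3] turn 0.2893
```

Request:
drive_tool([
  [[0, 0, 0], 0.05],
  [[0, 0, 0], 0.05],
  [[0, 0, 0], 0],
])

```text
clock: 12.0
tcp_pos: [0.5074, 0.1044, 0.1449]
orientation: [[0.982, 0.19, 0.0], [0.19, -0.982, 0.0], [0.0, 0.0, -1.0]]
contact_force: [0.6, 0.2, -2.8]
gripper_width: 0.0156
gripper_force: 59.4
```

Run:
```python
from h import *
to(.5073,.1043,.1446,0)
```

```text
t 12.0 tcp [0.5074 0.1044 0.1449] yaw 10.96 tilt [0.0002 0.    ] F [ 0.6  0.2 -2.8] M [ 0.27 -0.35  0.08] q7 -102.6
shift tool mm [-0.1  0.1  0.3] turn 0.1912
```

Request:
drive_tool([
  [[0, 0, 0], 0.03],
  [[0, 0, 0], 0.03],
  [[0, 0, 0], 0],
])

```text
clock: 12.38
tcp_pos: [0.5074, 0.1044, 0.1448]
orientation: [[0.992, 0.13, 0.0], [0.13, -0.992, 0.0], [0.0, -0.0, -1.0]]
contact_force: [1.0, 0.1, -2.7]
gripper_width: 0.0148
gripper_force: 59.6
```

Run:
```python
from h import *
to(.5073,.1043,.1446,0)
```

```text
t 12.38 tcp [0.5074 0.1044 0.1448] yaw 7.47 tilt [ 0. -0.] F [ 1.   0.1 -2.7] M [ 0.38 -0.31  0.06] q7 -105.7
shift tool mm [-0.1  0.1  0.2] turn 0.1303
```

Request:
drive_tool([
  [[0, 0, 0], 0.03],
  [[0, 0, 0], 0.03],
  [[0, 0, 0], 0],
])

```text
clock: 12.75
tcp_pos: [0.5073, 0.1044, 0.1448]
orientation: [[0.998, 0.07, 0.0], [0.07, -0.998, -0.0], [0.0, 0.0, -1.0]]
contact_force: [0.2, 1.7, -0.9]
gripper_width: 0.0153
gripper_force: 59.7
```

Run:
```python
from h import *
to(.5073,.1043,.1446,0)
```

```text
t 12.75 tcp [0.5073 0.1044 0.1448] yaw 4.02 tilt [0.0001 0.    ] F [ 0.2  1.7 -0.9] M [ 0.48 -0.29  0.07] q7 -108.8
shift tool mm [-0.   0.1  0.2] turn 0.0701
```

Request:
drive_tool([
  [[0, 0, 0], 0.03],
  [[0, 0, 0], 0.02],
  [[0, 0, 0], 0],
])

```text
clock: 13.12
tcp_pos: [0.5073, 0.1043, 0.1448]
orientation: [[1.0, 0.02, -0.0], [0.02, -1.0, -0.0], [-0.0, 0.0, -1.0]]
contact_force: [0.6, 2.1, -1.7]
gripper_width: 0.0149
gripper_force: 59.7
```

Run:
```python
from h import *
to(.5073,.1043,.1446,0)
```

```text
t 13.12 tcp [0.5073 0.1043 0.1448] yaw 1.17 tilt [-0.  0.] F [ 0.6  2.1 -1.7] M [ 0.5  -0.24  0.09] q7 -111.3
shift tool mm [-0.   0.   0.2] turn 0.0204
```

Request:
drive_tool([
  [[0, 0, 0], 0.03],
  [[0, 0, 0], 0.02],
  [[0, 0, 0], 0],
])

```text
clock: 13.5
tcp_pos: [0.5073, 0.1043, 0.1448]
orientation: [[1.0, -0.03, -0.0], [-0.03, -1.0, -0.0], [-0.0, 0.0, -1.0]]
contact_force: [0.1, 2.3, -0.5]
gripper_width: 0.0152
gripper_force: 59.7
```

Run:
```python
from h import *
to(.5073,.1043,.1446,0)
```

```text
t 13.5 tcp [0.5073 0.1043 0.1448] yaw -1.69 tilt [-0.0001  0.0001] F [ 0.1  2.3 -0.5] M [ 0.58 -0.16  0.02] q7 -113.9
shift tool mm [-0.   0.   0.2] turn -0.0296
```

Request:
drive_tool([
  [[0, 0, 0], 0.03],
  [[0, 0, 0], 0.02],
  [[0, 0, 0], 0],
])

```text
clock: 13.88
tcp_pos: [0.5073, 0.1044, 0.1448]
orientation: [[0.997, -0.079, -0.0], [-0.079, -0.997, -0.0], [-0.0, 0.0, -1.0]]
contact_force: [-0.1, 1.4, -1.7]
gripper_width: 0.0152
gripper_force: 59.7
```

Run:
```python
from h import *
to(.5073,.1043,.1446,0)
```

```text
t 13.88 tcp [0.5073 0.1044 0.1448] yaw -4.56 tilt [-0.      0.0001] F [-0.1  1.4 -1.7] M [ 0.6  -0.07  0.18] q7 -116.4
shift tool mm [0.  0.1 0.2] turn -0.0795
```

Request:
drive_tool([
  [[0, 0, 0], 0.015],
  [[0, 0, 0], 0.01],
  [[0, 0, 0], 0],
])

```text
clock: 14.25
tcp_pos: [0.5073, 0.1043, 0.1448]
orientation: [[0.995, -0.104, -0.0], [-0.104, -0.995, -0.0], [-0.0, 0.0, -1.0]]
contact_force: [-0.4, 1.9, -1.5]
gripper_width: 0.0146
gripper_force: 59.7
```

Run:
```python
from h import *
to(.5073,.1043,.1446,0)
```

```text
t 14.25 tcp [0.5073 0.1043 0.1448] yaw -5.98 tilt [-0.0001  0.    ] F [-0.4  1.9 -1.5] M [ 0.63 -0.14  0.19] q7 -117.7
shift tool mm [-0.   0.   0.2] turn -0.1044
```

Request:
drive_tool([
  [[0, 0, 0], 0.01],
  [[0, 0, 0], 0],
])

```text
clock: 14.5
tcp_pos: [0.5073, 0.1043, 0.1448]
orientation: [[0.993, -0.114, -0.0], [-0.114, -0.993, -0.0], [-0.0, 0.0, -1.0]]
contact_force: [0.4, 2.7, -1.9]
gripper_width: 0.0152
gripper_force: 59.7
```

Run:
```python
from h import *
to(.5073,.1043,.1446,0); camera("side"); to(.5073,.1043,.1446,0)
```

```text
t 14.5 tcp [0.5073 0.1043 0.1448] yaw -6.56 tilt [-0.0001  0.0001] F [ 0.4  2.7 -1.9] M [ 0.66 -0.08  0.24] q7 -118.2
shift tool mm [-0.  -0.   0.2] turn -0.1144
t 14.55 tcp [0.5073 0.1043 0.1448] yaw -6.55 tilt [-0. -0.] F [ 0.4  2.2 -1.9] M [ 0.63 -0.12  0.23] q7 -118.2
shift tool mm [-0.   0.   0.2] turn -0.1143
```

Tight: the torque rose from 0.07 to about 0.23 N m. Next I back off into the play and lift.

Request:
drive_tool([
  [[0, 0, 0], -0.05],
  [[0, 0, 0], -0.05],
  [[0, 0, 0], -0.07],
  [[0, 0, 0], -0.05],
  [[0, 0, 0], 0],
])

```text
clock: 15.18
tcp_pos: [0.5071, 0.1037, 0.1446]
orientation: [[0.995, 0.105, -0.001], [0.105, -0.995, -0.001], [-0.001, 0.0, -1.0]]
contact_force: [0.9, -0.1, -3.1]
gripper_width: 0.0149
gripper_force: 59.5
```

Run:
```python
from h import *
to(.5073,.1043,.244,0)
```

```text
t 15.18 tcp [0.5071 0.1037 0.1446] yaw 6.0 tilt [-0.0008  0.0005] F [ 0.9 -0.1 -3.1] M [ 0.19 -0.08 -0.05] q7 -107.0
shift tool mm [  0.2  -0.5 -99.4] turn 0.1047
```

Request:
drive_tool([
  [[0, 0, -4], 0],
  [[0, 0, -10], 0],
  [[0, 0, -15], 0],
  [[0, 0, -20], 0],
  [[0, 0, -20], 0],
])

```text
clock: 15.8
tcp_pos: [0.5074, 0.1043, 0.2155]
orientation: [[0.994, 0.105, 0.001], [0.105, -0.994, 0.0], [0.001, -0.0, -1.0]]
contact_force: [0.2, 0.4, -3.5]
gripper_width: 0.015
gripper_force: 59.4
```

Request:
drive_tool([
  [[0, 0, -20], 0],
  [[0, 0, -12], 0],
  [[0, 0, 0], 0.09],
  [[0, 0, 0], 0.075],
  [[0, 0, 0], 0],
])

```text
clock: 16.42
tcp_pos: [0.5072, 0.1043, 0.2461]
orientation: [[0.998, -0.059, 0.0], [-0.059, -0.998, -0.0], [0.0, 0.0, -1.0]]
contact_force: [0.1, -0.8, -2.9]
gripper_width: 0.0151
gripper_force: 59.4
```

Run:
```python
from h import *
to(.549,-.1854,.244,-3.4)
```

```text
t 16.43 tcp [0.5072 0.1043 0.2461] yaw -3.37 tilt [0.     0.0001] F [ 0.1 -0.8 -2.9] M [0.   0.02 0.03] q7 -114.0
shift tool mm [ 58.8 286.7   2.1] turn 0.0005
```

Request:
drive_tool([
  [[5, 26, 0], 0],
  [[7, 36, 0], 0],
  [[8, 38, 0], 0],
  [[8, 38, 0], 0],
  [[8, 38, 0], 0],
])

```text
clock: 17.05
tcp_pos: [0.5328, -0.0747, 0.2459]
orientation: [[0.998, -0.057, -0.0], [-0.057, -0.998, 0.0], [-0.0, -0.0, -1.0]]
contact_force: [0.6, 0.3, -3.0]
gripper_width: 0.0151
gripper_force: 59.4
```

Request:
drive_tool([
  [[8, 38, 0], 0],
  [[7, 36, 0], 0],
  [[6, 26, 0], 0],
  [[2, 11, 0], 0],
  [[0, 0, 0], 0],
])

```text
clock: 17.68
tcp_pos: [0.5491, -0.1857, 0.2456]
orientation: [[0.998, -0.059, -0.0], [-0.059, -0.998, 0.0], [-0.0, -0.0, -1.0]]
contact_force: [0.5, 0.3, -3.4]
gripper_width: 0.0149
gripper_force: 59.4
```

Request:
drive_tool([
  [[0, 0, 0], 0],
  [[0, 0, 0], 0],
])

```text
clock: 17.92
tcp_pos: [0.5493, -0.1843, 0.2459]
orientation: [[0.998, -0.057, 0.0], [-0.057, -0.998, 0.0], [0.0, -0.0, -1.0]]
contact_force: [-0.7, -0.4, -2.6]
gripper_width: 0.0147
gripper_force: 59.4
```

Run:
```python
from h import *
to(.549,-.1854,.19,-3.4)
a=[]
for n,b in(("top",(345,115,455,225)),("side",(280,240,390,350))):
    im=camera(n);x0,y0,x1,y1=b;a.append(cv2.resize(im[y0:y1,x0:x1,::-1],(400,400),interpolation=cv2.INTER_CUBIC))
cv2.imwrite("pics/m3.png",np.hstack(a))
```

```text
t 17.93 tcp [ 0.5493 -0.1843  0.2459] yaw -3.28 tilt [ 0.0001 -0.0005] F [-0.7 -0.4 -2.6] M [-0.    0.01  0.  ] q7 -80.7
shift tool mm [-0.3  1.1 55.9] turn 0.002
```

View pics/m3.png

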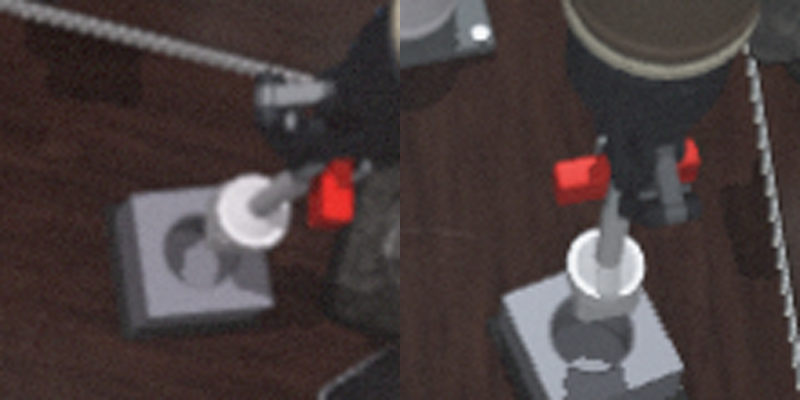

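The key hangs straight above the stand's hole. I'll lower it, checking position on the way.

Request:
drive_tool([
  [[0, 0.5, 15], 0],
  [[0, 0, 15], 0],
  [[0, 0, 15], 0],
  [[0, 0, 10], 0],
  [[0, 0, 0], 0],
])

```text
clock: 18.65
tcp_pos: [0.5487, -0.1861, 0.1897]
orientation: [[0.998, -0.059, -0.002], [-0.059, -0.998, 0.0], [-0.002, -0.0, -1.0]]
contact_force: [-0.3, -0.4, -2.8]
gripper_width: 0.0151
gripper_force: 59.3
```

Run:
```python
from h import *
to(.5489,-.1854,.1376,-3.4)
```

```text
t 18.65 tcp [ 0.5487 -0.1861  0.1897] yaw -3.4 tilt [-0.0019 -0.0003] F [-0.3 -0.4 -2.8] M [0.03 0.   0.03] q7 -80.9
shift tool mm [ 0.3 -0.7 52.1] turn 0.0
```

Request:
drive_tool([
  [[0, -0.5, 3], 0],
  [[0, 0, 5], 0],
  [[0, 0, 5], 0],
  [[0, 0, 5], 0],
  [[0, 0, 0], 0],
])

```text
clock: 19.27
tcp_pos: [0.5489, -0.1856, 0.1723]
orientation: [[0.998, -0.059, -0.001], [-0.059, -0.998, 0.0], [-0.001, -0.0, -1.0]]
contact_force: [-0.2, 0.1, -2.9]
gripper_width: 0.0153
gripper_force: 59.3
```

Request:
drive_tool([
  [[0, 0, 8], 0],
  [[0, 0, 8], 0],
  [[0, 0, 8], 0],
  [[0, 0, 5], 0],
  [[0, 0, 2], 0],
])

```text
clock: 19.9
tcp_pos: [0.5491, -0.1857, 0.1413]
orientation: [[0.998, -0.059, -0.001], [-0.059, -0.998, 0.0], [-0.001, -0.0, -1.0]]
contact_force: [0.3, -0.7, -2.3]
gripper_width: 0.0149
gripper_force: 59.4
```

Run:
```python
from h import *
to(.5489,-.1854,.1376,-3.4)
```

```text
t 19.9 tcp [ 0.5491 -0.1857  0.1413] yaw -3.4 tilt [-0.0005 -0.0001] F [ 0.3 -0.7 -2.3] M [-0.03 -0.04  0.04] q7 -81.1
shift tool mm [-0.2 -0.2  3.7] turn 0.0
```

Request:
drive_tool([
  [[0, 0, 1.5], 0],
  [[0, 0, 1], 0],
  [[0, 0, 0.5], 0],
  [[0, 0, 0.3], 0],
  [[0, 0, 0], 0],
])

```text
clock: 20.52
tcp_pos: [0.5493, -0.1857, 0.1386]
orientation: [[0.998, -0.059, 0.0], [-0.059, -0.998, -0.0], [0.0, 0.0, -1.0]]
contact_force: [-0.1, -0.4, -2.9]
gripper_width: 0.0152
gripper_force: 59.4
```

Request:
drive_tool([
  [[0, 0, 0], 0],
  [[0, 0, 0], 0],
  [[0, 0, 0], 0],
  [[0, 0, 0], 0],
  [[0, 0, 0], 0],
], gripper=1)

```text
clock: 21.15
tcp_pos: [0.5493, -0.1857, 0.1385]
orientation: [[0.998, -0.059, 0.0], [-0.059, -0.998, -0.0], [0.0, 0.0, -1.0]]
contact_force: [-0.4, 0.4, -0.1]
gripper_width: 0.0851
gripper_force: 0.0
```

Request:
drive_tool([
  [[0, 0, -8], 0],
  [[0, 0, -25], 0],
  [[0, 0, -30], 0],
  [[0, 0, -30], 0],
  [[0, 0, -30], 0],
])

```text
clock: 21.78
tcp_pos: [0.5492, -0.1857, 0.2631]
orientation: [[0.998, -0.059, 0.001], [-0.059, -0.998, -0.0], [0.001, 0.0, -1.0]]
contact_force: [0.7, -0.5, 0.1]
gripper_width: 0.0853
gripper_force: 0.0
```

Run:
```python
from h import *
to(.5489,-.1854,.1376,-3.4)
a=[]
for n,b in(("top",(345,115,455,225)),("side",(280,270,390,380))):
    im=camera(n);x0,y0,x1,y1=b;a.append(cv2.resize(im[y0:y1,x0:x1,::-1],(400,400),interpolation=cv2.INTER_CUBIC))
cv2.imwrite("pics/m4.png",np.hstack(a))
```

```text
t 21.77 tcp [ 0.5492 -0.1857  0.2631] yaw -3.39 tilt [0.0005 0.0001] F [ 0.7 -0.5  0.1] M [ 0.03 -0.04 -0.03] q7 -80.6
shift tool mm [ -0.4  -0.3 125.5] turn 0.0001
```

View pics/m4.png

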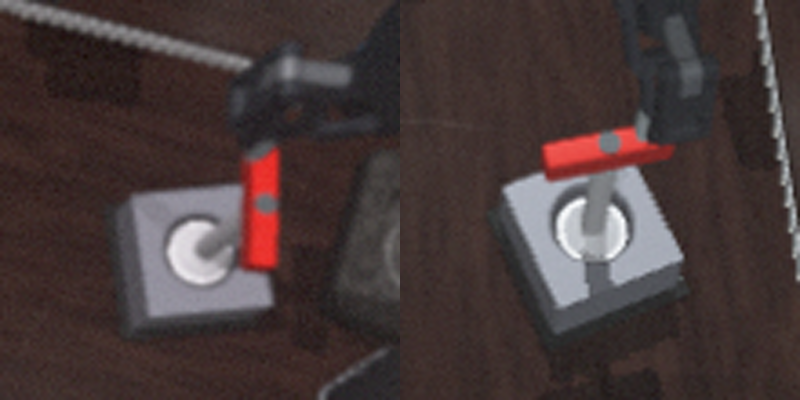

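The key is upright and fully down in its stand, with the centre dot at top-view (418,171), where it started. The gripper is well clear.

```bash
python3 -c "
from station import r
print(r.close_job())"
```

```text
the job is handed in; nothing more can be done
None
```

I tightened the nut to a wrist-torque reading of about 0.23 N m (below the 0.35 limit), stood the key back upright in its stand, and handed the job in at about 22 s; the hand-in gave no verdict.

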